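# Thread the rolling pin out of its hooded tray

## Task

Take the wooden rolling pin out of the fixed blue tray: it is longer than the gap between the two wire-topped hoods, so tilt it, bring one end up through the gap and draw the other end out after it. Finish while still holding the pin in the gripper, about level and still above the middle of the tray, the whole pin at least 8 cm higher than the hoods and touching nothing else. Leave the syrup bottle, the carton and the napkin stack where they stand.

Things in the scene. Friction and masses are not known exactly. Their poses are not given: they have to be found in the camera images.
- tray: fixed blue tray, 412 x 130 mm (x, y). Origin: centre of its underside, on the table. Base plate 6 mm thick. A hood like a short sleeve stands at each end; between their mouths (x = -110 and 110 mm) is a gap 220 mm long, open above and at both sides, only the flat base below. Under each hood two ribs 6 mm high (|y| 15 to 23 mm) flank the pin and stop it rolling
- hood_a (a point): middle of the lower edge of the mouth of the tray's -x hood, on the inner floor (6 mm above the table), axes as the tray's. The hood reaches 90 mm from here towards -x, to a closed end wall; inner width 80 mm, side walls 6 mm. Its top is of round steel wires: underside 75 mm above this point, upper side 81 mm; a cross wire 6 mm thick lies along the mouth's upper edge
- hood_b (a point): the same for the hood at the tray's +x end, which reaches 90 mm from here towards +x
- pin: loose light-wood rolling pin: round rod 280 mm long, 26 mm thick, ends bevelled to 20 mm, dark rings 110 mm either side of its middle; 0.1 to 0.2 kg. Origin: its middle, on its axis; x runs along it. Starts lying on the tray's floor (axis 19 mm above the table) along the tray's x axis on its centre line, up to 20 mm off the tray's middle along x, both ends under the hoods. It may be rolled about its axis
- pin_end_a (a point): centre of the pin's end face at its -x end, on the axis, 140 mm from the middle
- pin_end_b (a point): centre of the pin's end face at its +x end, on the axis, 140 mm from the middle
- syrup: bystander: closed amber syrup bottle, 64 mm in diameter, 190 mm high, standing beside the tray; origin: centre of its underside
- carton: bystander: white and red drink carton, 70 x 70 x 110 mm, standing beside the tray; origin: centre of its underside
- napkins: bystander: stack of paper napkins with a blue band, 110 x 110 x 60 mm, beside the tray; origin: centre of its underside

How it is judged:
By the outcome, as a careful person would: the job done as asked, in the order asked, and still so for the second after the job is handed in, while the arm keeps its last pose, push and grip.
It also fails if it takes over 38 s, if anything falls off the work surface, if the arm or the gripper's body presses on something with over 40 N, if the wrist force passes 120 N, or if a joint passes its speed limit or range.

## Robot

A 6-joint arm with a two-finger parallel gripper is mounted at the origin on the work surface. World frame = base frame: x ahead of the robot, y to its left, z up, the work surface at z = 0. Lengths are in mm, angles in rad, forces in N, time in s.
With the tool pointing down it reaches from about 350 to 875 mm from the base axis. Payload 4.2 kg.
Tool frame: the origin (TCP) lies at the very end of the fingers, on their centre line; the grasp point (between the pads) lies arm.hold_point_z behind it (arm.hold_point_z is the distance from the TCP to the grasp point, in mm); z points along the fingers, y is the direction in which the jaws open and shut (so a half turn about z gives the same grasp; the last joint's range is limited). The gripper opens to 85 mm and grips with 20 to 120 N. Pads are 22 mm wide; open, the fingers measure 114 mm over their backs; the gripper's body (76 mm by 85 mm) begins 54 mm behind the grasp point. The pads swing forward as they close: fully open they stand 13 mm farther back than shut.
Start: joints at [-1, 0.385, 0.008, 0, -1.194, -0.259], TCP at [191.748, -594.838, 231.312] pointing down, gripper open.
Joint ranges: [-3.14, 3.14], [-1.21, 2.06], [-1.07, 1.41], [-3.16, 2.05], [-2.99, -0.16], [-3.1, 3.1]. Speed limits (rad/s): [2.79, 2.79, 3.14, 3.14, 3.14, 3.14].

## Interface

Orientations are given as a unit quaternion [x, y, z, w].
In Python, from bench import arm gives the robot as it stands.
- The arm moves only by the tool step_arm, never from a script. Its argument "series" is a list of rows, each a list of 6 numbers: the shift along the world's x, y, z scaled (see below), then the turn, a rotation vector about the world's x, y, z scaled (see below). A call has 1 to 12 rows; each row is the pose to reach, as a shift and turn from the pose commanded when the call began; what a row does not reach only later rows make up. The controller multiplies each number of a shift by 400 mm and each number of a turn by pi/2 rad. A row lasts 1/12 s, in which the tool goes at most 41.7 mm and 7.16 degrees, less where a joint would pass 70% of its speed; a pose out of reach is approached as far as the arm can. A call with a number of a shift or a turn outside -1 to 1 is refused whole. A call with a gripper value outside its range is refused whole. "jaw" is the opening, from -1 (shut) to 1 (fully open), set as the call begins (left out, the last holds). The fingers move at their own pace and stop on an object; the grip force is fixed at half the most. Time passes only in rows, so rows that repeat a pose let the fingers close. It gives the time, the measured TCP pose, the force and the opening at its end, in the units of the state.
- arm.read_state(): the state, without advancing time (a new reading comes with each control period).
- arm.get_image(name): name is "side" or "top" or "wrist"; returns a dict with "image" (400x640x3 uint8, red, green, blue), "camera_matrix" (3x3 intrinsics, pixels), "world_from_camera" (4x4, takes a point from camera to world coordinates). Camera axes: x right, y up, looking along -z (the intrinsics and any distortion apply to the point x, -y, -z); pixel columns grow to the right and rows downward; lengths in mm; the calibration is good to about 2 mm. A picture is of the moment at which its call begins. There is no depth.
- arm.job_done(): hands the job in, once; it reports no verdict.
The state is a dict: "clock": time; "joints": joint angles; "joint_vel": joint speeds; "joint_efforts": joint torques, N m; "position": TCP position; "ee_rot": TCP orientation; "contact_force": force on the tool from outside, world axes, zero at the start; "wrist_torque": the same for the moment, N m; "gripper_width": finger opening in mm.
Only numpy, scipy, OpenCV 4.12 (cv2) and the standard library are available. Lean on these libraries where they do the work, as an engineer would, in place of code of your own. Each camera call takes 0.05 s, during which the arm holds its last target.

## Working session

There is one attempt and no reset: what is moved stays moved. The work goes in short steps, Python scripts to look and compute and a tool call to move; the robot and the scene stay as the last step left them, time stands still between calls to the robot, and variables do not carry over. Pictures are saved under pics/ and viewed, and the job is handed in when it is done.

Besides the shell and the picture viewer there is one more tool, called after "Call:" as a command line: name --pt "numbers of a row" for each row, then --argument value for the rest. step_arm: Moves the arm, as the interface text tells. Shifts and turns lie within -1 to 1; 1 stands for 400 mm of shift or pi/2 rad of turn. Its arguments: {"type":"object","properties":{"series":{"type":"array","items":{"type":"array","items":{"type":"number","minimum":-1,"maximum":1}}},"jaw":{"type":"number"}},"required":["series"]}

```bash
ls; mkdir -p pics
python3 - <<'E'
from bench import arm
import cv2
print(arm.read_state(), arm.hold_point_z)
for n in ["side","top","wrist"]:
    d=arm.get_image(n); cv2.imwrite(f"pics/{n}0.png",d["image"][:,:,::-1]); print(n,d["camera_matrix"].tolist(),d["world_from_camera"].round(4).tolist(),[k for k in d])
E
```

```text
pics
{'clock': 0.0, 'joints': array([-1.00039557e+00,  3.85547382e-01,  6.63832671e-03, -5.21750188e-04,
       -1.19397726e+00, -2.58614674e-01]), 'joint_vel': array([ 0.00045736, -0.00053903,  0.00100497,  0.00158043, -0.00077892,
       -0.00034311]), 'joint_efforts': array([-5.17508142e-04, -3.92292631e+01,  1.88399756e+01,  4.18610528e+00,
       -4.60855590e-03, -3.45145693e-06]), 'position': array([ 191.58266596, -594.30726807,  230.22862449]), 'ee_rot': array([-1.55167203e-01,  9.87887640e-01,  1.05415330e-03, -1.98923332e-04]), 'contact_force': array([-1.05545642, -0.46141159,  0.56752602]), 'wrist_torque': array([-0.02524961,  0.03502348, -0.005954  ]), 'gripper_width': 85.36132554328026} 18.700000000000003
side [[501.54729250820856, 0.0, 322.28830972097853], [0.0, 501.54729250820856, 198.51141514944453], [0.0, 0.0, 1.0]] [[-0.8236, 0.3736, -0.4267, 84.554], [-0.5672, -0.5418, 0.6203, 749.6316], [0.0006, 0.7529, 0.6582, 799.0704], [0.0, 0.0, 0.0, 1.0]] ['image', 'camera_matrix', 'world_from_camera']
top [[490.0489514312456, 0.0, 320.44705755088387], [0.0, 490.0489514312456, 205.5599334391212], [0.0, 0.0, 1.0]] [[0.0012, 0.9978, -0.0662, 498.4186], [-0.9999, 0.0021, 0.0135, 66.125], [0.0136, 0.0662, 0.9977, 1331.1877], [0.0, 0.0, 0.0, 1.0]] ['image', 'camera_matrix', 'world_from_camera']
wrist [[333.574427282982, 0.0, 321.79140065982307], [0.0, 333.574427282982, 197.9005166357292], [0.0, 0.0, 1.0]] [[-0.306, -0.9067, -0.2902, 117.0198], [0.952, -0.2908, -0.0954, -618.5498], [0.0021, -0.3055, 0.9522, 372.1763], [0.0, 0.0, 0.0, 1.0]] ['image', 'camera_matrix', 'world_from_camera']
```

View pics/top0.png

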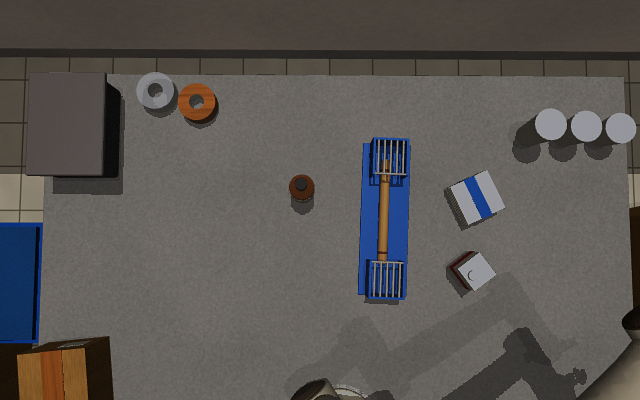

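View pics/side0.png

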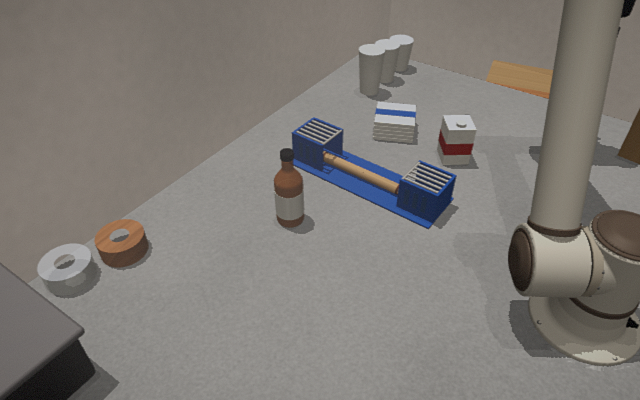

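Run:
```python
import cv2
t=cv2.imread("pics/top0.png")[125:310,340:430]; a=cv2.resize(t,None,fx=3.2,fy=3.2,interpolation=cv2.INTER_CUBIC)
cv2.imwrite("pics/topz.png",a)
s=cv2.imread("pics/side0.png")[100:240,270:470]; cv2.imwrite("pics/sidez.png",cv2.resize(s,None,fx=4,fy=4,interpolation=cv2.INTER_CUBIC))
```

```text
(no output)
```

View pics/topz.png

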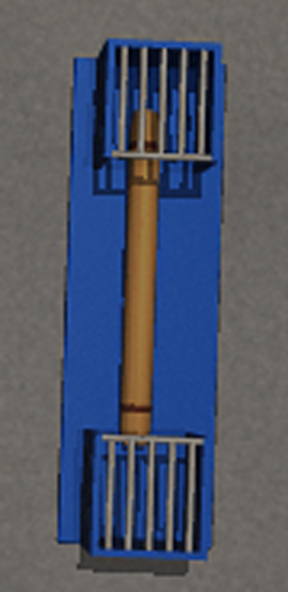

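View pics/sidez.png

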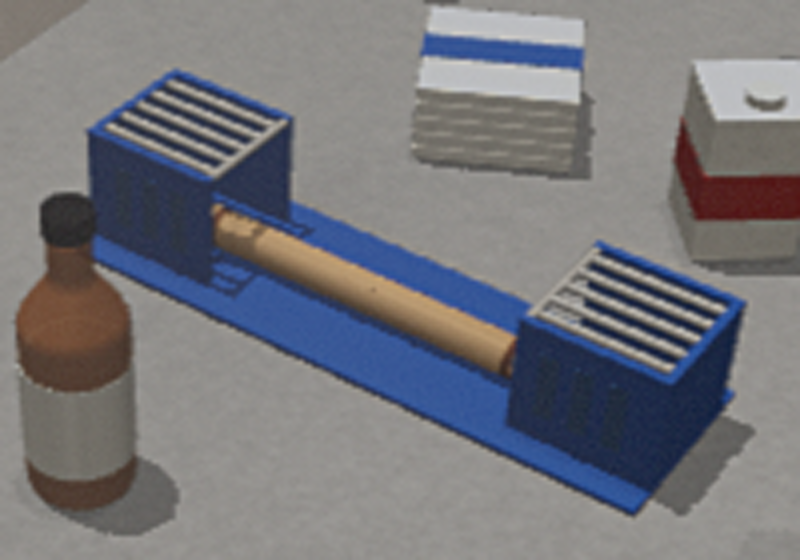

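View pics/wrist0.png

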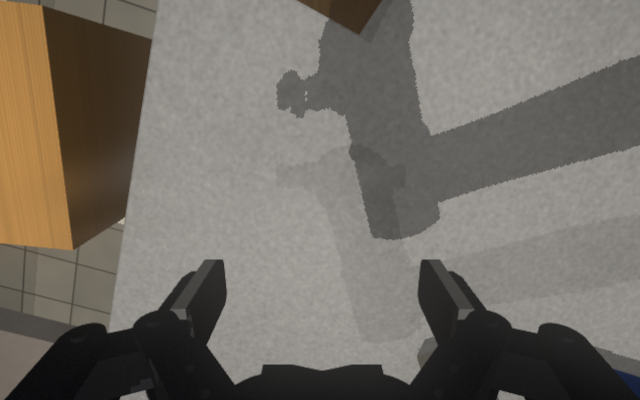

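```bash
cat > h.py <<'E'
import numpy as np, cv2
from bench import arm
def ray(d,u,v):
    K=np.array(d["camera_matrix"]);T=np.array(d["world_from_camera"])
    p=np.array([(u-K[0,2])/K[0,0],-(v-K[1,2])/K[1,1],-1.]); return T[:3,3],T[:3,:3]@p
def onz(d,u,v,z):
    o,r=ray(d,u,v); return o+r*(z-o[2])/r[2]
def proj(d,P):
    K=np.array(d["camera_matrix"]);T=np.array(d["world_from_camera"])
    c=T[:3,:3].T@(np.asarray(P,float)-T[:3,3]); return K[0,0]*c[0]/-c[2]+K[0,2],K[1,1]*-c[1]/-c[2]+K[1,2]
E
python3 - <<'E'
from h import *
np.set_printoptions(precision=1,suppress=True)
d=arm.get_image("top"); im=d["image"]; hsv=cv2.cvtColor(im,cv2.COLOR_RGB2HSV)
roi=np.zeros(im.shape[:2],bool); roi[125:310,340:430]=1
pin=(hsv[...,0]>8)&(hsv[...,0]<28)&(hsv[...,1]>90)&(hsv[...,2]>60)&roi
blue=(hsv[...,0]>100)&(hsv[...,0]<125)&(hsv[...,1]>150)&roi
for r in range(156,272,4):
    c=np.where(pin[r])[0]; b=np.where(blue[r])[0]
    print(r, c.min() if len(c) else 0, c.max() if len(c) else 0, (onz(d,c.mean(),r,19)[:2] if len(c) else ''), b.min(),b.max(), onz(d,b.min()-.5,r,6)[:2],onz(d,b.max()+.5,r,6)[:2])
z=3.2
for n,(u,v),h in [("ringtop",(145,182),28),("ringbot",(134.5,408),28),("plTL",(75,58),6),("plBL",(57,543),6),("mouthB upper L",(112,156),84),("R",(212,157),84),("mouthA L",(104,437),84),("R",(204,438),84),("hoodtopfar L",(106,41),86),("R",(218,44),86),("botL",(88,555),86),("botR",(208,557),86)]:
    print(n,onz(d,340+u/z-.35,125+v/z-.35,h))
E
```

```text
156 0 0  363 409 [722.2 -66.5] [ 722.7 -195.2]
160 383 389 [ 709.4 -130.4] 363 409 [711.2 -66.4] [ 711.7 -195.1]
164 386 389 [ 698.5 -132.8] 363 409 [700.2 -66.4] [ 700.6 -195. ]
168 385 388 [ 687.6 -130. ] 362 409 [689.2 -63.6] [ 689.6 -194.9]
172 386 388 [ 676.7 -131.3] 362 409 [678.2 -63.6] [ 678.6 -194.7]
176 382 390 [ 665.8 -128.5] 362 409 [667.3 -63.5] [ 667.7 -194.6]
180 382 390 [ 654.9 -128.4] 362 408 [656.3 -63.5] [ 656.7 -191.8]
184 381 389 [ 644.1 -125.6] 362 408 [645.4 -63.4] [ 645.7 -191.7]
188 381 389 [ 633.3 -125.5] 362 408 [634.4 -63.4] [ 634.8 -191.5]
192 381 389 [ 622.4 -125.4] 362 408 [623.5 -63.3] [ 623.8 -191.4]
196 381 389 [ 611.6 -125.4] 361 408 [612.6 -60.6] [ 612.9 -191.3]
200 381 389 [ 600.8 -125.3] 361 408 [601.7 -60.5] [ 602.  -191.2]
204 381 389 [ 590.  -125.2] 361 408 [590.8 -60.5] [ 591.1 -191.1]
208 381 389 [ 579.3 -125.1] 361 408 [579.9 -60.4] [ 580.2 -191. ]
212 381 388 [ 568.5 -123.7] 361 407 [569.  -60.4] [ 569.3 -188.1]
216 380 388 [ 557.7 -122.3] 361 407 [558.2 -60.3] [ 558.4 -188. ]
220 380 388 [ 547.  -122.2] 361 407 [547.4 -60.3] [ 547.6 -187.
[... 371 characters left out ...]
82.6 -57.3] [ 482.7 -187.2]
248 379 387 [ 472.1 -119. ] 360 406 [471.8 -57.3] [ 471.9 -184.4]
252 0 0  359 406 [461.  -54.5] [ 461.2 -184.3]
256 379 387 [ 450.8 -118.8] 359 406 [450.3 -54.5] [ 450.4 -184.2]
260 379 387 [ 440.2 -118.7] 359 406 [439.6 -54.5] [ 439.7 -184.1]
264 0 0  359 406 [428.9 -54.4] [ 428.9 -183.9]
268 0 0  359 406 [418.2 -54.4] [ 418.2 -183.8]
ringtop [ 649.8 -124.2   28. ]
ringbot [ 461.3 -114.1   28. ]
plTL [758.8 -68.3   6. ]
plBL [348.  -51.3   6. ]
mouthB upper L [664.1 -89.7  84. ]
R [ 663.6 -170.1   84. ]
mouthA L [440. -82.  84.]
R [ 439.3 -161.4   84. ]
hoodtopfar L [757.  -85.2  86. ]
R [ 754.9 -175.5   86. ]
botL [347.7 -68.6  86. ]
botR [ 346.1 -163.3   86. ]
```

The top view shows the tray running along world x, with its mouths at about x = 440 and 664, centre (552, -124) and yaw -0.043. The pin's ring at (382, 252) and its end at row ~159 put the pin's middle at about x = 571. End a is therefore only ~11 mm under the near hood.

Plan:
1. Grasp at about x = 547.
2. Lift 11 mm and slide +28 mm.
3. Tilt the near end up by 20° and draw it out along its axis.

First I move above the pin.

Call:
step_arm --pt "0.06 0.08 0 0 0 -0.03" --pt "0.13 0.17 0 0 0 -0.07" --pt "0.19 0.26 0 0 0 -0.11" --pt "0.26 0.34 0 0 0 -0.15" --pt "0.32 0.43 0 0 0 -0.19" --pt "0.38 0.51 0 0 0 -0.225" --pt "0.45 0.6 0 0 0 -0.225" --jaw 1

```text
clock: 0.78
position: [366.1, -361.0, 231.4]
ee_rot: [0.022, 1.0, 0.0, 0.0]
contact_force: [1.2, -0.8, 0.5]
gripper_width: 85.4
```

Call:
step_arm --pt "0.06 0.08 -0.01 0 0 0" --pt "0.13 0.17 -0.03 0 0 0" --pt "0.19 0.26 -0.05 0 0 0" --pt "0.26 0.34 -0.06 0 0 0" --pt "0.32 0.43 -0.07 0 0 0" --pt "0.38 0.51 -0.08 0 0 0" --pt "0.42 0.56 -0.08 0 0 0" --pt "0.438 0.579 -0.08 0 0 0" --pt "0.438 0.579 -0.08 0 0 0" --pt "0.438 0.579 -0.08 0 0 0"

```text
clock: 1.62
position: [540.5, -131.1, 198.9]
ee_rot: [0.02, 1.0, 0.0, -0.001]
contact_force: [-0.1, 0.7, -0.5]
gripper_width: 85.4
```

Run:
```python
from h import *
from scipy.spatial.transform import Rotation as R
np.set_printoptions(precision=3,suppress=True)
s=arm.read_state();print(s["clock"],s["position"],R.from_quat(s["ee_rot"]).as_matrix(),s["joints"],s["contact_force"])
d=arm.get_image("wrist");im=d["image"].copy()
cv2.imwrite("pics/w1.png",im[:,:,::-1])
# predicted overlay: pin axis & tray mouth
```

```text
1.6167 [ 540.494 -131.063  198.926] [[-0.999  0.041 -0.001]
 [ 0.041  0.999  0.   ]
 [ 0.001  0.    -1.   ]] [ 0.053  0.295 -0.211 -0.    -1.066 -1.665] [-0.12   0.675 -0.513]
```

View pics/w1.png

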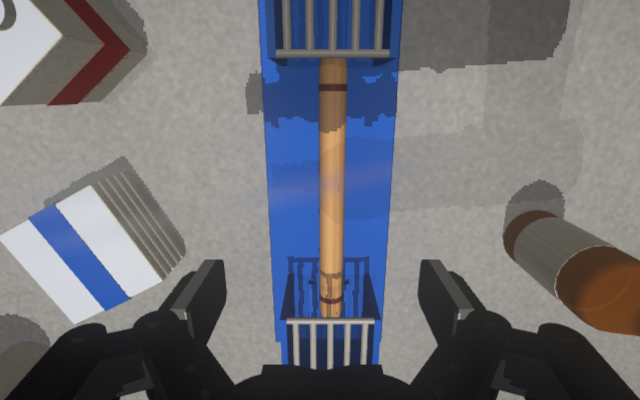

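Run:
```python
from h import *
np.set_printoptions(precision=1,suppress=True)
s=arm.read_state();print(s["clock"],s["position"])
d=arm.get_image("wrist");im=d["image"];cv2.imwrite("pics/w2.png",cv2.resize(im[230:345,270:400,::-1],None,fx=5,fy=5))
print(np.array(d["world_from_camera"])[:3,3])
for n,u,v,h in [("ringA",333,87,32),("l1",330,273,32),("l2",330,300,32),("endA?",334,60,19),("wireA",333,54,84),("wireB",331,321,84),("pinL",319,150,24),("pinR",347,150,24)]: print(n,onz(d,u,v,h))
s=arm.read_state();print(s["clock"],s["position"])
```

```text
1.6667 [ 540.  -131.7  199.1]
[ 461.8 -128.4  341. ]
ringA [ 458.7 -118.3   32. ]
l1 [ 643.5 -127.5   32. ]
l2 [ 676.4 -128.6   32. ]
endA? [ 435.7 -116.3   19. ]
wireA [ 437.  -119.3   84. ]
wireB [ 662.7 -128.5   84. ]
pinL [ 515.1 -133.3   24. ]
pinR [ 516.2 -106.6   24. ]
1.7167 [ 539.9 -132.2  199.3]
```

View pics/w2.png

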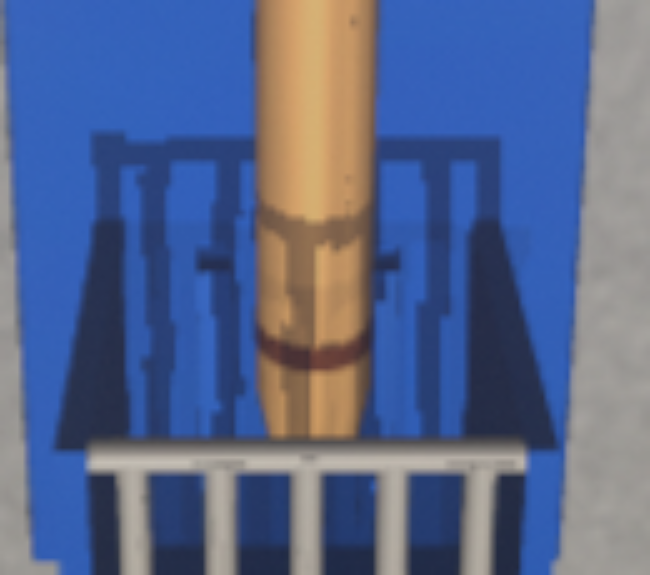

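Call:
step_arm --pt "0 0 0 0 0 0" --pt "0 0 0 0 0 0" --pt "0 0 0 0 0 0" --pt "0 0 0 0 0 0"

```text
clock: 2.05
position: [540.4, -131.9, 199.5]
ee_rot: [0.021, 1.0, 0.0, 0.0]
contact_force: [0.5, 0.7, -0.1]
gripper_width: 85.1
```

Call:
step_arm --pt "0.0165 0.025 -0.07 0 0 0" --pt "0.0165 0.025 -0.15 0 0 0" --pt "0.0165 0.025 -0.23 0 0 0" --pt "0.0165 0.025 -0.3 0 0 0" --pt "0.0165 0.025 -0.36 0 0 0" --pt "0.0165 0.025 -0.41 0 0 0" --pt "0.0165 0.025 -0.45 0 0 0" --pt "0.0165 0.025 -0.47 0 0 0" --pt "0.0165 0.025 -0.476 0 0 0" --pt "0.0165 0.025 -0.476 0 0 0"

```text
clock: 2.88
position: [547.4, -121.5, 8.8]
ee_rot: [0.021, 1.0, -0.0, -0.0]
contact_force: [-0.3, 0.2, 0.7]
gripper_width: 85.4
```

Call:
step_arm --pt "0 0 0 0 0 0" --pt "0 0 0 0 0 0" --pt "0 0 0 0 0 0" --pt "0 0 0 0 0 0" --pt "0 0 0 0 0 0" --pt "0 0 0 0 0 0" --pt "0 0 0 0 0 0" --pt "0 0 0 0 0 0" --pt "0 0 0 0 0 0" --pt "0 0 0 0 0 0" --jaw -1

```text
clock: 3.72
position: [547.8, -121.3, 9.8]
ee_rot: [0.021, 1.0, -0.0, 0.001]
contact_force: [-0.7, 0.2, 5.1]
gripper_width: 23.7
```

Run:
```python
from h import *
for n in ["wrist","side"]:
    d=arm.get_image(n);cv2.imwrite(f"pics/{n}3.png",d["image"][:,:,::-1])
print(arm.read_state())
```

```text
{'clock': 3.8167, 'joints': array([ 7.10281272e-02,  5.33387000e-01, -4.02429464e-01,  4.00166708e-04,
       -6.33727828e-01, -1.68344437e+00]), 'joint_vel': array([ 1.61593948e-03,  6.88576882e-04,  7.08456125e-05, -1.91186076e-04,
        2.25638949e-03,  1.29159198e-03]), 'joint_efforts': array([-1.26756323e-01, -3.66297841e+01,  1.12274891e+01,  2.36018836e+00,
        2.95126056e-01,  3.28131537e-04]), 'position': array([ 547.83424527, -121.29744347,    9.78356746]), 'ee_rot': array([ 2.06473264e-02,  9.99786618e-01, -6.06696877e-05,  6.34253949e-04]), 'contact_force': array([-1.12731453,  1.30775676,  5.78901877]), 'wrist_torque': array([ 0.15614177,  0.28347408, -0.01912805]), 'gripper_width': 23.888923583510703}
```

View pics/wrist3.png

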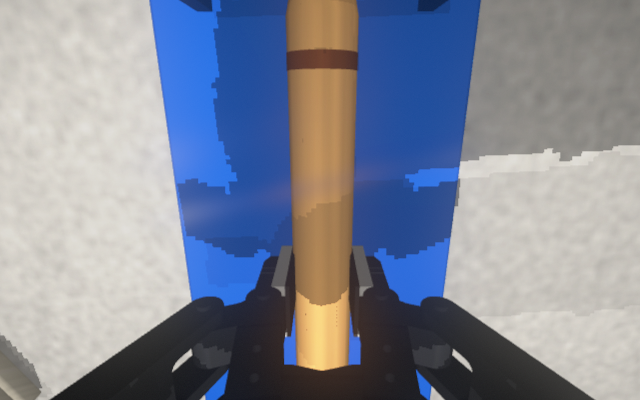

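View pics/side3.png

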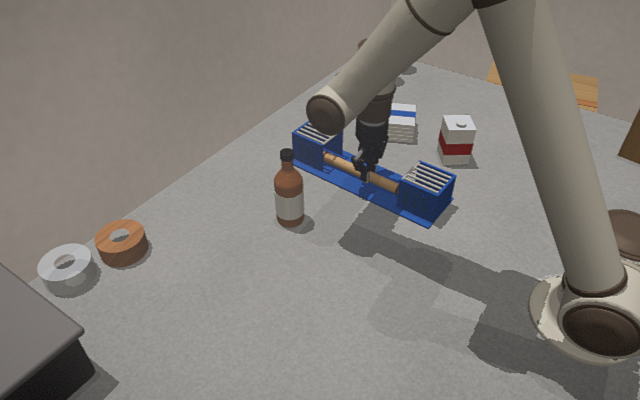

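The pin is gripped at 23.9 mm between the pads, in the middle of the wrist view at column ~323. I'll lift it slightly and slide it +28 mm.

Call:
step_arm --pt "0 0 0.01 0 0 0" --pt "0 0 0.02 0 0 0" --pt "0 0 0.028 0 0 0" --pt "0 0 0.028 0 0 0" --pt "0.015 -0.001 0.028 0 0 0" --pt "0.035 -0.0015 0.028 0 0 0" --pt "0.055 -0.002 0.028 0 0 0" --pt "0.07 -0.003 0.028 0 0 0" --pt "0.07 -0.003 0.028 0 0 0" --pt "0.07 -0.003 0.028 0 0 0"

```text
clock: 4.65
position: [575.6, -122.5, 19.7]
ee_rot: [0.021, 1.0, 0.0, -0.0]
contact_force: [-0.4, 0.6, -1.4]
gripper_width: 23.7
```

Run:
```python
from h import *
s=arm.read_state();print(s["position"],s["contact_force"],s["wrist_torque"],s["gripper_width"])
for n in ["wrist","side"]:
    d=arm.get_image(n);im=d["image"][:,:,::-1]
    if n=="side": im=cv2.resize(im[100:240,270:470],None,fx=4,fy=4)
    else:
        for v in (90,20): print(onz(d,322,v,33))
    cv2.imwrite(f"pics/{n}4.png",im)
```

```text
[ 575.60813691 -122.47965255   19.70984423] [-0.35918373  0.59760657 -1.44851485] [-0.00751346  0.10059375  0.03006723] 23.704949998744294
[ 496.94037881 -119.04998707   33.        ]
[ 473.93894726 -118.07662699   33.        ]
```

View pics/wrist4.png

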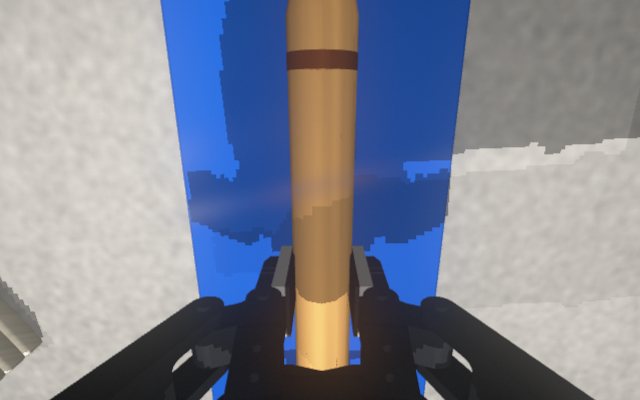

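View pics/side4.png

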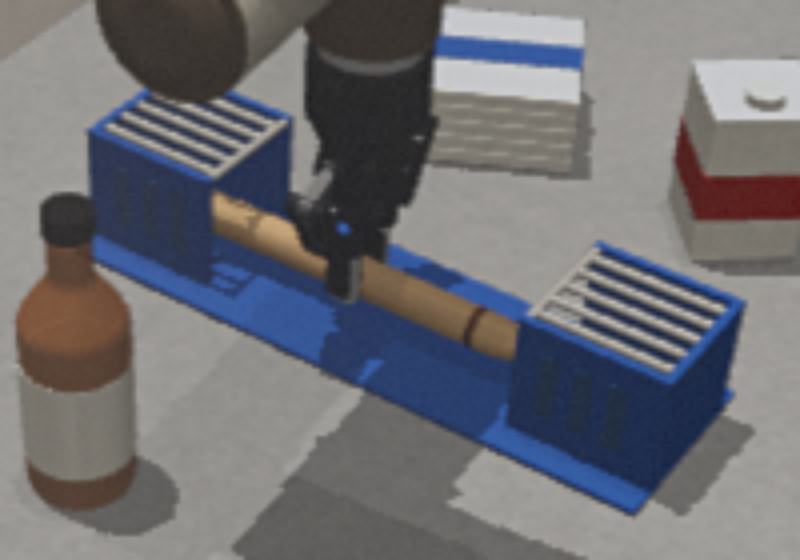

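The pin moved with the gripper: the ring stays at row 60 in the wrist view and end a is now clear of the near hood in the side view. I'll tilt it 20° while raising.

Call:
step_arm --pt "-0.001 0 0.014 0.001 0.022 0" --pt "-0.002 0 0.03 0.002 0.047 0" --pt "-0.003 0 0.05 0.0035 0.08 0" --pt "-0.0045 0 0.07 0.005 0.112 0" --pt "-0.006 0 0.09 0.006 0.144 0" --pt "-0.007 0 0.11 0.0075 0.176 0" --pt "-0.008 0 0.13 0.009 0.206 0" --pt "-0.0085 0 0.14 0.0096 0.222 0" --pt "-0.0085 0 0.14 0.0096 0.222 0" --pt "-0.0085 0 0.14 0.0096 0.222 0"

```text
clock: 5.58
position: [571.7, -122.4, 75.7]
ee_rot: [0.021, 0.985, 0.004, -0.173]
contact_force: [0.3, -0.1, -1.5]
gripper_width: 23.2
```

Run:
```python
from h import *
s=arm.read_state();print(s["position"],s["ee_rot"],s["contact_force"],s["wrist_torque"],s["gripper_width"])
for n in ["wrist","side"]:
    d=arm.get_image(n);im=d["image"][:,:,::-1]
    if n=="side": im=cv2.resize(im[100:240,270:470],None,fx=4,fy=4)
    cv2.imwrite(f"pics/{n}5.png",im)
```

```text
[ 571.74736875 -122.40752126   75.71827902] [ 0.02064523  0.98462062  0.00407415 -0.17343418] [ 0.28677198 -0.06163537 -1.54758496] [-0.00436522 -0.77194348 -0.02182963] 23.192853806496405
```

View pics/wrist5.png

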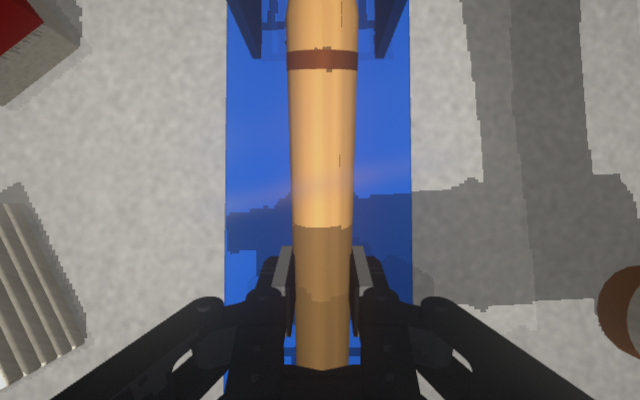

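View pics/side5.png

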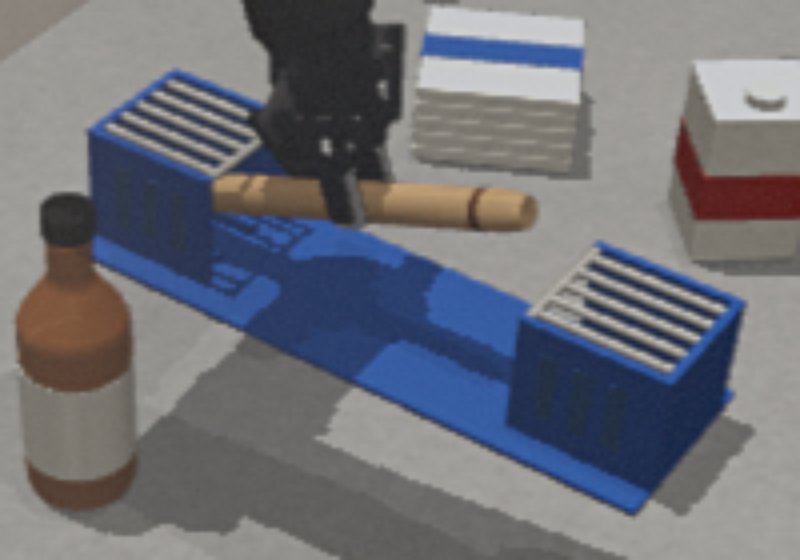

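Tilted with no slip: the ring is still at row 60, the side view shows end a up in the gap, and the force is only the weight. I'll draw it out along its axis, then lift.

Call:
step_arm --pt "-0.02 0.001 0.007 0 0 0" --pt "-0.05 0.002 0.018 0 0 0" --pt "-0.085 0.0035 0.031 0 0 0" --pt "-0.12 0.005 0.0435 0 0 0" --pt "-0.155 0.0065 0.056 0 0 0" --pt "-0.19 0.008 0.069 0 0 0" --pt "-0.22 0.0095 0.08 0 0 0" --pt "-0.235 0.01 0.085 0 0 0" --pt "-0.235 0.01 0.085 0 0 0" --pt "-0.235 0.01 0.085 0 0 0"

```text
clock: 6.52
position: [477.9, -118.5, 110.5]
ee_rot: [0.02, 0.985, 0.004, -0.173]
contact_force: [-0.1, -0.2, -1.8]
gripper_width: 23.7
```

Run:
```python
from h import *
s=arm.read_state();print(s["position"],s["contact_force"],s["wrist_torque"],s["gripper_width"])
a=arm.get_image("side")["image"][80:240,270:470,::-1]
cv2.imwrite("pics/side6.png",cv2.resize(a,None,fx=3.7,fy=3.7))
```

```text
[ 477.92001983 -118.51835379  110.46466747] [-0.05093249 -0.19741199 -1.75990562] [-0.09813057 -0.81494102  0.03159796] 23.73019604387379
```

View pics/side6.png

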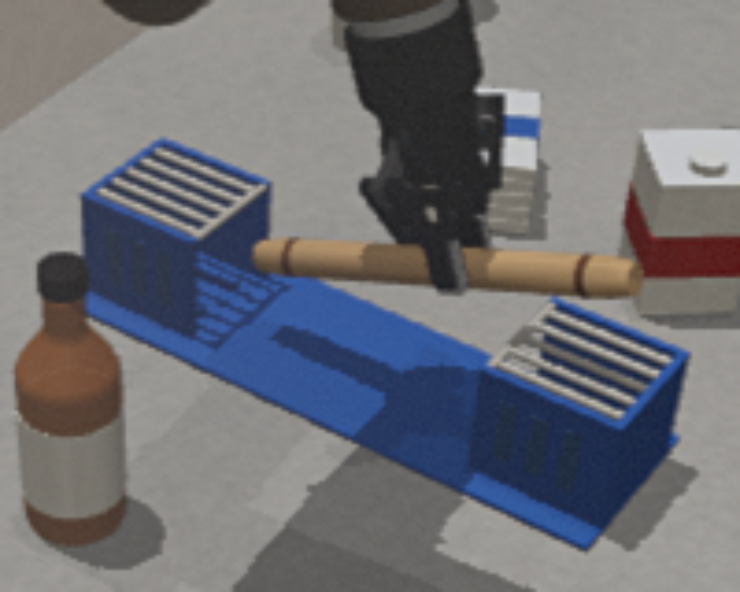

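Both ends are free: end b is in the open at (265, 255). I'll lift straight up, then level and centre it.

Call:
step_arm --pt "0 0 0.03 0 0 0" --pt "0 0 0.09 0 0 0" --pt "0 0 0.16 0 0 0" --pt "0 0 0.22 0 0 0" --pt "0.01 -0.001 0.255 -0.001 -0.02 0" --pt "0.035 -0.003 0.265 -0.0026 -0.06 0" --pt "0.065 -0.005 0.265 -0.0045 -0.105 0" --pt "0.095 -0.007 0.265 -0.0065 -0.15 0" --pt "0.115 -0.009 0.265 -0.0083 -0.192 0" --pt "0.129 -0.01 0.265 -0.0096 -0.222 0" --pt "0.129 -0.01 0.265 -0.0096 -0.222 0" --pt "0.129 -0.01 0.265 -0.0096 -0.222 0"

```text
clock: 7.57
position: [529.1, -122.5, 215.8]
ee_rot: [0.021, 1.0, 0.0, -0.001]
contact_force: [-0.6, 0.3, -0.9]
gripper_width: 23.5
```

Call:
step_arm --pt "0 0 0 0 0 0" --pt "0 0 0 0 0 0" --pt "0 0 0 0 0 0" --pt "0 0 0 0 0 0"

```text
clock: 7.9
position: [529.7, -122.5, 215.8]
ee_rot: [0.021, 1.0, -0.0, -0.0]
contact_force: [0.2, -0.5, -0.7]
gripper_width: 24.1
```

Run:
```python
from h import *
np.set_printoptions(precision=3,suppress=True)
s=arm.read_state();print(s["clock"],s["position"],s["ee_rot"],s["contact_force"],s["wrist_torque"],s["gripper_width"],abs(s["joint_vel"]).max())
for n in ["side","top","wrist"]:
    d=arm.get_image(n);im=np.ascontiguousarray(d["image"][:,:,::-1])
    print(n,[np.round(proj(d,(529.5+21+k*.999,-122.5-.043*(k+21),225)),1) for k in (-140,-110,110,140)])
    if n!="wrist":
        im=im[60:250,260:480] if n=="side" else im[120:310,330:450]
        im=cv2.resize(im,None,fx=3,fy=3)
    cv2.imwrite(f"pics/{n}7.png",im)
```

```text
7.9 [ 529.736 -122.469  215.811] [ 0.021  1.    -0.    -0.   ] [ 0.192 -0.516 -0.709] [-0.002 -0.012  0.018] 24.097583366847097 0.0035466607032499167
side [array([428.3, 122.7]), array([415.7, 118.1]), array([332.3,  87.5]), array([322. ,  83.7])]
top [array([395.4, 277.3]), array([395.9, 263.9]), array([399.2, 166.9]), array([399.6, 153.9])]
wrist [array([321.9, -34.1]), array([321.9,  60.5]), array([321.6, 476.2]), array([321.5, 511.2])]
```

View pics/side7.png

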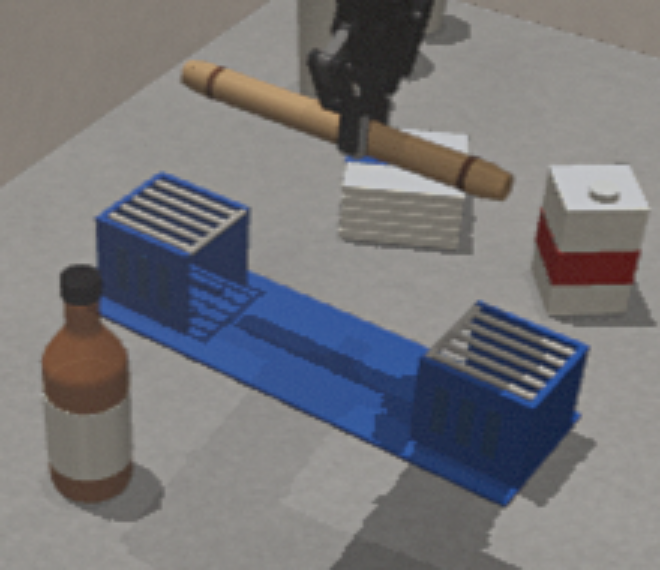

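View pics/top7.png

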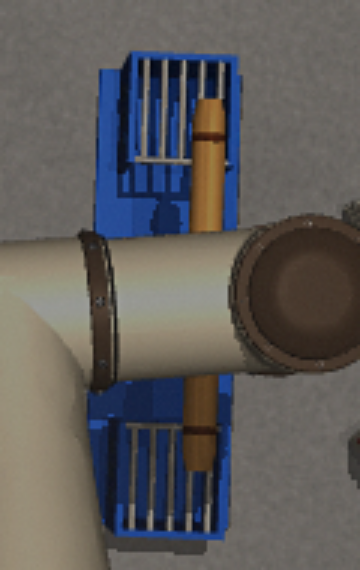

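View pics/wrist7.png

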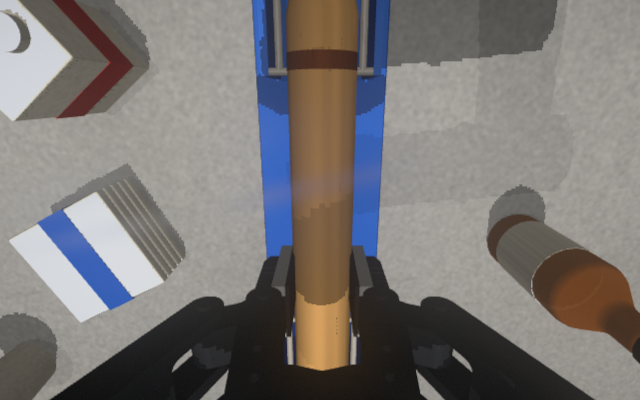

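The ring pixels in the side view, (331, 87) and (416, 118), match the prediction for a level pin at z = 225 centred at (550, -123). The bystanders stand where they were, so I'm handing in.

Run:
```python
from bench import arm
print(arm.job_done()); s=arm.read_state(); print(s["clock"],s["position"],s["gripper_width"])
```

```text
the job is handed in; nothing more can be done
None
the job is handed in; nothing more can be done
```

The rolling pin is out of the tray and held level above the tray's middle, and the job is handed in (about 8 s of the 38 s used). I gripped it in the gap and slid it 28 mm deeper under the far hood. I then tilted the near end up 20°, drew the far end out along the pin's axis, lifted it, levelled it and centred it.

**Last checks, just before hand-in:**
- **Pose:** the pin's axis is at about z = 225 mm, so its underside is roughly 125 mm above the hoods, over about (550, -123). The ring marks in the side view match that pose to within about 2 pixels.
- **Grip:** the jaws held at 24 mm, and the near ring stayed at the same place in the wrist view from the slide on, so the pin did not slip.
- **Forces:** the readings after each move were at most about 2 N once the pin was lifted. The highest seen was about 6 N, while the jaws closed on the pin.
- **Bystanders:** the syrup bottle, carton and napkins looked unmoved in the pictures. I checked this by eye and did not measure it.

**What disagreed:** my second positioning move stopped about 11 mm short, probably because of the speed limit. I corrected it from the measured pose before grasping. The first top view also showed a wire's shadow that looked like a ring on the pin. The wrist view showed the real ring and confirmed where the pin lay.

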